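Shut and bolt the sampler tray

ROBOT

A 6-joint arm with a two-finger parallel gripper is mounted at the origin on the work surface. World frame = base frame: x ahead of the robot, y to its left, z up, the work surface at z = 0. Lengths are in m, angles in rad, forces in N, time in s.
With the tool pointing down it reaches from about 0.35 to 0.775 m from the base axis. Payload 5.5 kg.
Tool frame: the origin (TCP) lies midway between the tips of the shut fingers; the grasp point (between the pads) lies 19 mm behind it; z points along the fingers, y is the line along which they close (so a half turn about z gives the same grasp; the last joint's range is limited). The gripper opens to 85 mm and grips with 20 to 120 N. Pads are 22 mm wide; open, the fingers measure 114 mm over their backs; the gripper's body (76 mm by 85 mm) begins 54 mm behind the grasp point. The pads swing forward as they close: fully open they stand 13 mm farther back than shut.
Start: joints at [-1.275, 0.313, 0.046, 1.304, 0, 1.431], TCP at [0.243, -0.521, 0.231] pointing down, gripper open.
Joint ranges: [-2.76, 2.76], [-0.86, 1.69], [-1.03, 1.26], [-2.2, 2.34], [-1.47, 1.5], [-3.14, 3.14]. Speed limits (rad/s): [2.57, 2.57, 3.14, 3.14, 3.14, 3.14].

INTERFACE

Orientations are given as a unit quaternion [w, x, y, z].
In Python, from workcell import telemetry, imaging, env gives the robot as it stands. The module is installed in compiled form; this text tells all that it offers.
- The arm moves only by the tool step_arm, never from a script. Its argument "moves" is a list of rows, each a list of 3 entries, a list of its own where there are three numbers: the shift along the tool's x, y, z in mm, then the turn, a rotation vector about the tool's x, y, z in rad, then the finger opening in mm, from 0 to 85.4. A call has 1 to 8 rows; each row is the pose to reach, as a shift and turn from the pose commanded when the call began, along the tool's axes at that moment; what a row does not reach only later rows make up. A row lasts 1/12 s, in which the tool goes at most 41.7 mm and 7.16 degrees, less where a joint would pass 70% of its speed; a pose out of reach is approached as far as the arm can. A call with a gripper value outside its range is refused whole. The fingers move at their own pace and stop on an object; "grip_force" is the grip in N (left out, the last holds). Time passes only in rows, so rows that repeat a pose let the fingers close. It gives the time, the measured TCP pose, the force, the opening and the grip force at its end, in the units of the state.
- telemetry.get_state(): the state, without advancing time (a new reading comes with each control period).
- imaging.read_camera(name): name is "side" or "top"; returns the picture (400x640x3 uint8, red, green, blue); there is no depth.
- imaging.camera_params(name): a dict with "camera_matrix" (3x3 intrinsics, pixels), "pose" (4x4, takes a point from camera to world coordinates). Camera axes: x right, y up, looking along -z (the intrinsics and any distortion apply to the point x, -y, -z); pixel columns grow to the right and rows downward; lengths in m; the calibration is good to about 2 mm. A picture is of the moment at which its call begins. camera_params takes no time and is no camera call.
- env.hand_in(): hands the job in; it is judged then, once.
The state is a dict: "clock": time; "joint_pos": joint angles; "qvel": joint speeds; "tau": joint torques, N m; "tcp_pos": TCP position; "orientation": TCP orientation; "wrist_force": force on the tool from outside, world axes, zero at the start; "ft_torque": the same for the moment, N m; "finger_gap": finger opening in m; "grip_force": force on a finger pad.
Only numpy, scipy, OpenCV 4.12 (cv2) and the standard library are available. Lean on these libraries where they do the work, as an engineer would, in place of code of your own. Each camera call takes 0.05 s, during which the arm holds its last target. There are 200 camera calls.

TASK

Push the open sample tray of the sampler module fully home. Then lay the loose steel bolt down in the two open forks of the module, its tip towards the keeper on the tray but still just short of it, and let go of it; after that push the bolt across until its tip has fully entered the keeper and its end plate is up against the rear fork, and leave it there. Do not disturb the flasks and the beaker.

Things in the scene. Friction and masses are not known exactly. Their poses are not given: they have to be found in the camera images.
- module: Low cream sampler module fixed to the bench, 110 mm (x) by 285 mm (y), deck 50 mm high. Origin under the bolt line at bench level; its front looks to its -x. Its deck runs from y = -40 to +150 mm; the sliding tray takes y = -121 to -42 mm; a 13 mm cheek, 48 mm high, closes the -y end.
- guide (a point): Point on the module's deck, 50 mm above the bench, module's axes. The bolt line is its y axis; the bolt slides towards -y. Fully home, the bolt's origin is at this point and its x axis points to this -y. Laid ready, its origin is about 50 mm (40 to 70) towards +y.
- rear_fork (a point): Centre of the rear fork at deck level, an open-topped steel U, 12 mm long: y = +56 to +68 mm from guide. Both forks: slot 22 mm wide, straight walls to 13 mm above the deck, flared wider up to 22 mm, about 45 mm wide over all.
- front_fork (a point): Centre of the front fork at deck level, 24 mm long: y = -24 to 0 mm from guide. Between the forks the deck is bare for 56 mm, so fingers can hold the bolt there while it is laid down, but the forks stop fingers from travelling along with it.
- tray (a joint): Opening of the tray in m: 0 fully home (end stop), up to 0.06 pulled out along the module's -x. It stays where it is left; friction about 2 N. Home, the keeper is in line with the forks.
- tray_front (a point): Middle of the tray's flat upright front face, which looks to the module's -x: 79 mm wide (y), from 7 to 48 mm above the bench; this point is 28 mm above the bench and travels with the tray. The bare tray top is 48.5 mm above the bench, with two rows of white vial caps.
- keeper (a point): Mouth of the steel keeper on the tray, at deck height (50 mm above the bench) on the keeper's centre line; module's axes; travels with the tray. A closed tunnel 36 mm deep towards -y, 23 mm wide, open 24 mm above this point, 6 mm roof, flared side walls at the mouth standing out about 8 mm. With the tray home it lies 46 mm from guide towards -y.
- bolt: Loose steel bolt, 160 mm long, 0.24 to 0.39 kg, lying on the bench, straight bar 18 mm wide (y) and 20 mm high. Origin: centre of the length at the underside; x points to the tip. Centre of mass about 6 mm behind the origin. At the rear, x = -80 to -68 mm, an upright end plate 34 mm wide (y), 12 mm thick (x), top 56 mm above the underside. When home the front of this plate rests on the rear fork.
- bolt_tip (a point): Front end of the bolt, 80 mm from its origin, at mid height (10 mm above the underside). The last 8 mm are narrowed to 11 mm wide and 12 mm high. Home, it is 34 mm inside the keeper.
- flask_a: Glass volumetric flask, 74 mm wide, 170 mm high, origin under its centre; leave alone.
- flask_b: Another such flask; leave alone.
- beaker: Glass beaker, 72 mm wide, 90 mm high, origin under its centre; leave alone.

How it is judged:
By the outcome, as a careful person would: the job done as asked, in the order asked, and still so for the second after the job is handed in, with the robot touching nothing.
It also fails if it takes over 69 s, if anything falls off the work surface, if the arm or the gripper's body presses on something with over 40 N, if the wrist force passes 120 N, or if a joint passes its speed limit or range.

## Working session

There is one attempt and no reset: what is moved stays moved. The work goes in short steps, Python scripts to look and compute and a tool call to move; the robot and the scene stay as the last step left them, time stands still between calls to the robot, and variables do not carry over. Pictures are saved under pics/ and viewed, at most 10 in all, crops included, and the job is handed in when it is done.

Besides the shell and the picture viewer there is one more tool, called after "Request:" as name(argument=value, ...) on one line, values as JSON. step_arm: Moves the arm, as the interface text tells. Its arguments: {"type":"object","properties":{"moves":{"type":"array"},"grip_force":{"type":"number"}},"required":["moves"]}

```bash
mkdir -p pics; cat > h.py <<'E'
import numpy as np, cv2
from workcell import telemetry, imaging, env
def snap(n,f):
    im=imaging.read_camera(n); cv2.imwrite(f'pics/{f}.png',im[:,:,::-1]); return im
def ray(n,u,v):
    p=imaging.camera_params(n); K=np.array(p['camera_matrix']); T=np.array(p['pose'])
    d=np.linalg.solve(K,[u,v,1.]); d=np.array([d[0],-d[1],-d[2]])
    return T[:3,3],T[:3,:3]@d
def onz(n,u,v,z):
    o,d=ray(n,u,v); return o+d*(z-o[2])/d[2]
def two(a,b):
    o1,d1=ray('side',*a); o2,d2=ray('top',*b)
    s=np.linalg.lstsq(np.c_[d1,-d2],o2-o1,rcond=None)[0]
    p,q=o1+s[0]*d1,o2+s[1]*d2
    return (p+q)/2,np.linalg.norm(p-q)
E
python3 - <<'E'
from h import *
np.set_printoptions(precision=4,suppress=True)
for n in('side','top'):
    snap(n,n+'0'); p=imaging.camera_params(n); print(n,p)
print(telemetry.get_state())
E
```

```text
side {'camera_matrix': array([[415.7107,   0.    , 314.9024],
       [  0.    , 415.7107, 199.125 ],
       [  0.    ,   0.    ,   1.    ]]), 'pose': array([[-0.8516,  0.3558, -0.385 ,  0.2033],
       [-0.524 , -0.5563,  0.6449,  0.6122],
       [ 0.0153,  0.7509,  0.6602,  0.74  ],
       [ 0.    ,  0.    ,  0.    ,  1.    ]])}
top {'camera_matrix': array([[401.0276,   0.    , 319.5345],
       [  0.    , 401.0276, 199.5446],
       [  0.    ,   0.    ,   1.    ]]), 'pose': array([[-0.0194,  0.994 , -0.1073,  0.4939],
       [-0.9998, -0.0184,  0.0111, -0.0321],
       [ 0.009 ,  0.1075,  0.9942,  1.2579],
       [ 0.    ,  0.    ,  0.    ,  1.    ]])}
{'clock': 0.1, 'joint_pos': array([-1.2746,  0.314 ,  0.0451,  1.3036, -0.    ,  1.4312]), 'qvel': array([ 0.0017, -0.0023,  0.0016,  0.0005,  0.0026,  0.0022]), 'tau': array([  0.0022, -48.1729,  29.9242,   0.0128,  -0.0002,   0.    ]), 'tcp_pos': array([ 0.2426, -0.5208,  0.2305]), 'orientation': array([-0.0008,  0.9764,  0.2162, -0.0001]), 'wrist_force': array([-0.0162,  0.3357, -1.1727]), 'ft_torque': array([ 0.0234, -0.0099,  0.021 ]), 'grip_force': 0.0, 'finger_gap': 0.08539765241436212}
```

View pics/top0.png

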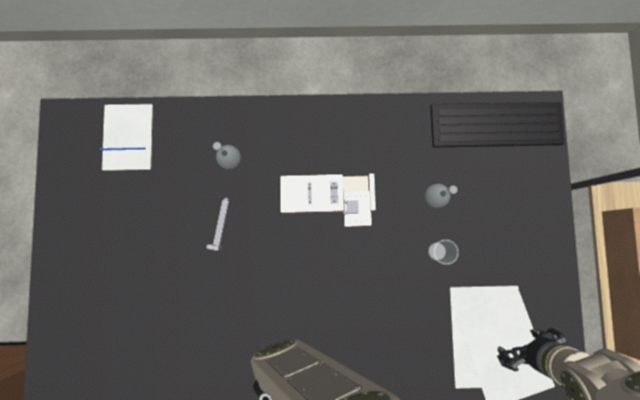

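View pics/side0.png

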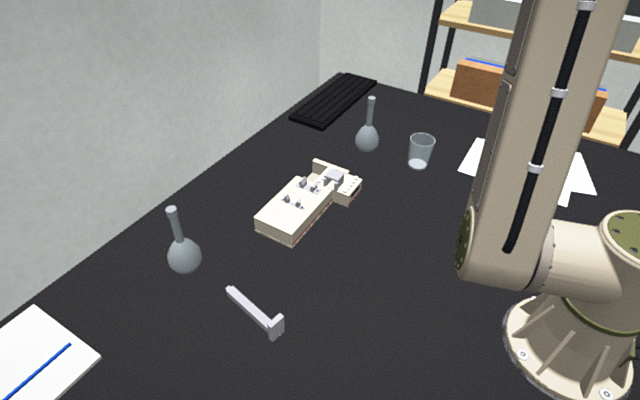

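Top view: module spans cols 280–375 and rows 175–225, with the tray out towards the robot (345–372, 193–226). The bolt runs from its tip at (226,200) to its plate at (213,247). The side view shows the same, with the bolt at (228,288)–(278,330) and the module at (255–362, 160–245). Next I need zoomed crops.

```bash
python3 - <<'E'
from h import *
t=cv2.imread('pics/top0.png');s=cv2.imread('pics/side0.png')
def c(im,r0,r1,c0,c1,k): return cv2.resize(im[r0:r1,c0:c1],None,fx=k,fy=k,interpolation=cv2.INTER_CUBIC)
M=np.zeros((600,800,3),np.uint8)
def put(a,y,x): M[y:y+a.shape[0],x:x+a.shape[1]]=a
put(c(t,168,233,275,380,5),0,0)      # 325x525
put(c(t,194,254,202,236,5),0,530)  # 300x170
put(c(s,155,250,250,365,4)[:270],330,0) # 
put(c(s,280,345,220,290,4),330,470)
cv2.imwrite('pics/mos.png',M)
for n,im in(('top',t),('side',s)):
    hsv=cv2.cvtColor(im,cv2.COLOR_BGR2HSV)
    m=(hsv[...,2]>110).astype(np.uint8)
    if n=='top': m[:190]=0;m[256:]=0;m[:,:203]=0;m[:,238:]=0
    else: m[:280]=0;m[345:]=0;m[:,:222]=0;m[:,290:]=0
    cs=max(cv2.findContours(m,0,2)[0],key=cv2.contourArea)
    print(n,cv2.contourArea(cs),cv2.minAreaRect(cs),cv2.approxPolyDP(cs,1.5,True)[:,0].tolist())
t2=(cv2.cvtColor(t,cv2.COLOR_BGR2HSV)[...,2]>150).astype(np.uint8); t2[:165]=0;t2[235:]=0;t2[:,:270]=0;t2[:,385:]=0
for q in cv2.findContours(t2,0,2)[0]:
    if cv2.contourArea(q)>100: print(cv2.contourArea(q),cv2.approxPolyDP(q,1.5,True)[:,0].tolist())
E
```

```text
top 349.5 ((218.00003051757812, 223.50001525878906), (12.369317054748535, 53.84291076660156), 14.03624439239502) [[227, 198], [224, 198], [221, 202], [213, 243], [206, 246], [209, 249], [218, 249], [228, 203]]
side 797.0 ((257.57049560546875, 306.3434143066406), (72.55570983886719, 25.748483657836914), 47.436649322509766) [[225, 287], [226, 291], [269, 331], [271, 340], [277, 334], [280, 335], [283, 329], [283, 321], [281, 319], [283, 315], [281, 313], [270, 319], [233, 285]]
3744.5 [[373, 174], [369, 174], [368, 177], [343, 176], [341, 174], [281, 176], [280, 210], [282, 212], [343, 210], [345, 226], [370, 225], [370, 211], [375, 208]]
```

View pics/mos.png

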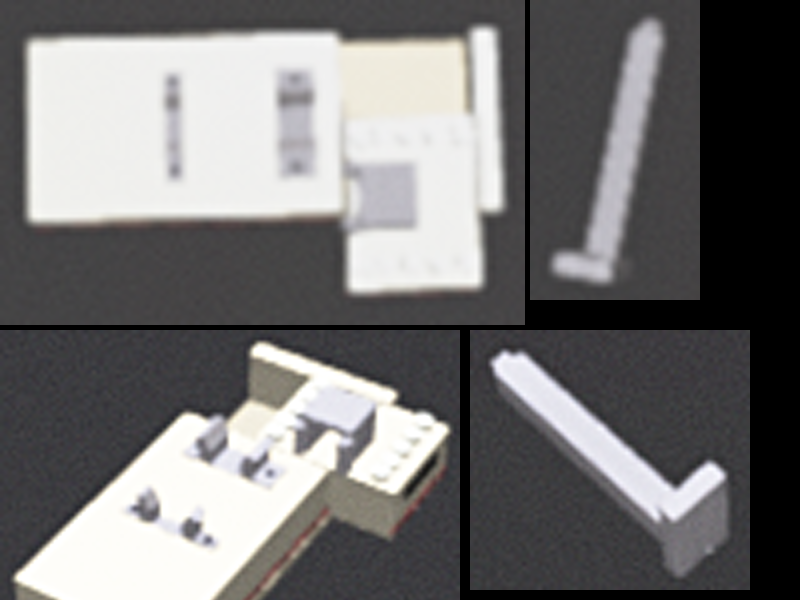

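The mosaic shows the fork baseplates centred at crop (174,126) and (296,122), the keeper at (382,195), and the tray's front edge at row ~290. The bolt's bar axis runs from (650,20) to (600,250) and its plate is on top at (583,267).

```bash
cat > meas.py <<'E'
from h import *
np.set_printoptions(precision=4,suppress=True)
T=cv2.imread('pics/top0.png').astype(float).max(2); S=cv2.imread('pics/side0.png').astype(float).max(2)
def edge(im,fixed,rng,axis):  # sub-pixel steepest edge along rng at fixed coordinate
    a=im[rng[0]:rng[1],fixed] if axis==0 else im[fixed,rng[0]:rng[1]]
    g=np.abs(np.diff(a)); k=g.argmax(); w=slice(max(0,k-1),k+2)
    return rng[0]+.5+(np.arange(len(g))[w]*g[w]).sum()/g[w].sum()
# deck edges in top (far row, near row) over columns
c=np.arange(288,337)
far=np.array([edge(T,i,(168,184),0) for i in c]); near=np.array([edge(T,i,(203,220),0) for i in c])
pf=np.polyfit(c,far,1);pn=np.polyfit(c,near,1)
r=np.arange(182,206); L=np.polyfit(r,[edge(T,i,(272,290),1) for i in r],1)
P=lambda u,v,z:onz('top',u,v,z)
for z in(.05,):
    a,b=P(290,np.polyval(pf,290),z),P(335,np.polyval(pf,335),z); e,f=P(290,np.polyval(pn,290),z),P(335,np.polyval(pn,335),z)
    print('ang far/near edge vs -y',np.degrees([np.arctan2(*(b-a)[[0,1]]*[1,-1]),np.arctan2(*(f-e)[[0,1]]*[1,-1])]),'width',a-e)
    print('left edge',P(np.polyval(L,193),193,z)); print('mid line',(a+e)/2,(b+f)/2)
cr=lambda x,y,c0,r0,k:((x+.5)/k-.5+c0,(y+.5)/k-.5+r0)
print('rear',P(*cr(174,126.5,275,168,5),.05),'front',P(*cr(296,122.5,275,168,5),.05))
print('keeper mouth l/r top',P(*cr(360,163,275,168,5),.08),P(*cr(360,228,275,168,5),.08),'tray front corners',P(*cr(348,292,275,168,5),.0485),P(*cr(483,287,275,168,5),.0485))
# bolt bar axis
q=[]
for v in range(206,238):
    row=T[v,204:238]; w=np.clip(row-row[:3].mean()-25,0,None); q.append((204+(w*np.arange(34)).sum()/w.sum(),v))
q=np.array(q); ax=np.polyfit(q[:,1],q[:,0],1); print('ax res',np.std(q[:,0]-np.polyval(ax,q[:,1])))
b0,b1=P(np.polyval(ax,206),206,.02),P(np.polyval(ax,237),237,.02); d=(b0-b1)/np.linalg.norm(b0-b1)
print('bolt dir',d,np.degrees(np.arctan2(d[1],d[0])))
tip=P(*cr(121,18,202,194,5),.015); print('tip',tip,'axis pts',b0,b1)
print('platetop c',P(*cr(53,267,202,194,5),.056))
# two-view heights
print('bar tip',two(cr(33,22,220,280,4),cr(121,18,202,194,5)))
print('plate top c',two(cr(223,158-5,220,280,4),cr(53,267,202,194,5)))
print('deck corner far +y... near -y',two(cr(17,248,250,155,4),cr(27,40,275,168,5)),two(cr(328,135,250,155,4),cr(343,217,275,168,5)))
print('rear fork',two(cr(172,189,250,155,4),cr(174,126.5,275,168,5)),'front',two(cr(236,135,250,155,4),cr(296,122.5,275,168,5)))
E
python3 meas.py
```

```text
ang far/near edge vs -y [0.4798 0.4516] width [ 0.1128 -0.0013  0.    ]
left edge [0.6465 0.0744 0.05  ]
mid line [0.6445 0.0437 0.05  ] [ 0.6456 -0.0929  0.05  ]
rear [ 0.6451 -0.0152  0.05  ] front [ 0.6462 -0.0893  0.05  ]
keeper mouth l/r top [ 0.6176 -0.1252  0.08  ] [ 0.5791 -0.1241  0.08  ] tray front corners [ 0.5429 -0.1183  0.0485] [ 0.5444 -0.1999  0.0485]
ax res 0.03405355514843482
bolt dir [ 0.98   -0.1991  0.    ] -11.484079599023632
tip [0.6408 0.2457 0.015 ] axis pts [0.6129 0.2507 0.02  ] [0.5178 0.2701 0.02  ]
platetop c [0.4878 0.276  0.056 ]
bar tip (array([0.6378, 0.2432, 0.0182]), np.float64(0.006120839722750759))
plate top c (array([0.4869, 0.2743, 0.0603]), np.float64(0.002149875816717586))
deck corner far +y... near -y (array([0.6976, 0.0721, 0.0503]), np.float64(0.00507235516262239)) (array([ 0.5881, -0.1159,  0.055 ]), np.float64(0.0007148997761561186))
rear fork (array([ 0.6433, -0.0158,  0.0574]), np.float64(0.0021427190309128044)) front (array([ 0.6447, -0.0903,  0.0478]), np.float64(0.004031347430813856))
```

Positions: guide ≈ (0.646, -0.077), with the module's axes turned about 0.5°. The tray is about 48 mm open, with its front at x ≈ 0.544 and y ≈ -0.159. The bolt origin is at (0.563, 0.261), heading -11.5°. Two-view heights agree with the text. Next I move to the tray front, with tool x turned to about +90.5°.

Request:
step_arm(moves=[[[386,-220,20],[0,0,-1.143],0],[[386,-220,20],[0,0,-1.143],0],[[386,-220,20],[0,0,-1.143],0],[[386,-220,20],[0,0,-1.143],0],[[386,-220,20],[0,0,-1.143],0],[[386,-220,20],[0,0,-1.143],0],[[386,-220,20],[0,0,-1.143],0],[[386,-220,20],[0,0,-1.143],0]], grip_force=60)

```text
clock: 0.77
tcp_pos: [0.4359, -0.2477, 0.216]
orientation: [-0.0, 0.751, 0.66, -0.0]
wrist_force: [0.7, -0.3, -0.0]
finger_gap: -0.0002
grip_force: 0.0
```

Request:
step_arm(moves=[[[97,57,60],[0,0,-0.138],0],[[97,57,100],[0,0,-0.138],0],[[97,57,140],[0,0,-0.138],0],[[97,57,188],[0,0,-0.138],0],[[97,57,188],[0,0,-0.138],0],[[97,57,188],[0,0,-0.138],0],[[97,57,188],[0,0,-0.138],0]])

```text
clock: 1.35
tcp_pos: [0.5011, -0.1581, 0.0229]
orientation: [-0.005, 0.705, 0.709, -0.002]
wrist_force: [-0.6, -0.3, -0.1]
finger_gap: -0.0002
grip_force: 0.0
```

Request:
step_arm(moves=[[[0,15,0],[0,0,0],0],[[0,25,0],[0,0,0],0],[[0,34,0],[0,0,0],0],[[0,43,0],[0,0,0],0],[[0,50,0],[0,0,0],0],[[0,57,0],[0,0,0],0],[[0,62,0],[0,0,0],0],[[0,66,0],[0,0,0],0]])

```text
clock: 2.02
tcp_pos: [0.5718, -0.1613, 0.0289]
orientation: [0.001, 0.706, 0.708, 0.0]
wrist_force: [-1.9, 0.4, 2.0]
finger_gap: -0.0001
grip_force: 1.2
```

Request:
step_arm(moves=[[[0,2,0],[0,0,0],0],[[0,4,0],[0,0,0],0],[[0,6,0],[0,0,0],0],[[0,8,0],[0,0,0],0]])

```text
clock: 2.35
tcp_pos: [0.5764, -0.1612, 0.0283]
orientation: [-0.001, 0.706, 0.708, -0.002]
wrist_force: [-15.2, -1.5, 12.1]
finger_gap: 0.0
grip_force: 7.3
```

Request:
step_arm(moves=[[[0,2,0],[0,0,0],0],[[0,2,0],[0,0,0],0],[[0,2,0],[0,0,0],0]])

```text
clock: 2.6
tcp_pos: [0.5763, -0.1612, 0.0283]
orientation: [-0.003, 0.707, 0.708, -0.003]
wrist_force: [-14.0, -2.6, 11.5]
finger_gap: -0.0001
grip_force: 7.6
```

Request:
step_arm(moves=[[[0,-35,0],[0,0,0],0],[[0,-40,-30],[0,0,0],0],[[0,-40,-60],[0,0,0],0],[[30,-36,-110],[0,0,-0.125],30],[[70,-36,-110],[0,0,-0.25],50],[[110,-36,-110],[0,0,-0.375],50],[[150,-36,-110],[0,0,-0.5],50],[[190,-36,-110],[0,0,-0.625],50]])

```text
clock: 3.27
tcp_pos: [0.5453, 0.0266, 0.1394]
orientation: [0.002, 0.452, 0.892, 0.001]
wrist_force: [0.2, -0.2, -0.4]
finger_gap: 0.0499
grip_force: 0.0
```

```bash
python3 - <<'E'
from h import *
im=snap('top','top1'); M=cv2.resize(im[165:230,275:380,::-1],None,fx=7,fy=7,interpolation=cv2.INTER_CUBIC); cv2.imwrite('pics/t1c.png',M)
s=telemetry.get_state(); print(s['tcp_pos'],s['orientation'],s['joint_pos'])
E
```

```text
[0.54412791 0.0339703  0.13909195] [-2.11797919e-04  4.46080544e-01  8.94988918e-01  2.63439918e-03] [-0.0877369   0.29927658 -0.20418126  1.06580461  0.00505836  0.8370329 ]
```

View pics/t1c.png

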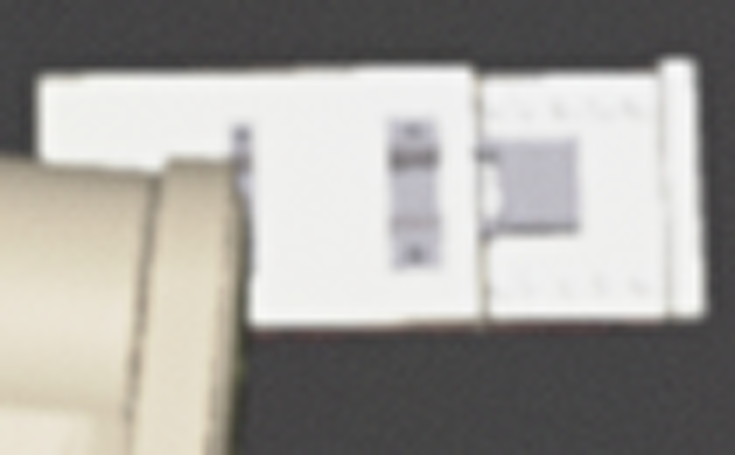

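The tray is home: its front is flush at row ~320 and the keeper (rows 138–232) is in line with the front fork (118–268), allowing for the height parallax. Next is the bolt.

Request:
step_arm(moves=[[[33,25,5],[0,0,-0.12],50],[[66,50,10],[0,0,-0.24],50],[[99,74,20],[0,0,-0.36],50],[[132,98,30],[0,0,-0.48],50],[[165,123,45],[0,0,-0.6],50],[[185,138,60],[0,0,-0.73],50],[[185,138,70],[0,0,-0.73],50],[[185,138,70],[0,0,-0.73],50]])

```text
clock: 3.98
tcp_pos: [0.5457, 0.2569, 0.0655]
orientation: [-0.002, 0.105, 0.994, -0.001]
wrist_force: [-0.8, 0.3, -0.4]
finger_gap: 0.05
grip_force: 0.0
```

```bash
python3 - <<'E'
from h import *
a=snap('side','side2'); 
M=cv2.resize(a[200:360,200:320,::-1],None,fx=4,fy=4,interpolation=cv2.INTER_CUBIC); M=M[:600]
cv2.imwrite('pics/s2c.png',M)
s=telemetry.get_state(); q=s['orientation'];y=2*np.arctan2(q[2],q[1]);p=s['tcp_pos'];print(p,np.degrees(y),s['joint_pos'])
t=np.array([.543,.265])-p[:2]; print('tool dx dy',t@[np.cos(y),np.sin(y)],t@[np.sin(y),-np.cos(y)])
E
```

```text
[0.5463024  0.25584888 0.06684372] 167.78009758717513 [ 3.05167367e-01  4.63575165e-01 -1.47563751e-01  9.62373043e-01
 -3.67365485e-04  5.18445397e-01]
tool dx dy 0.00516453909559177 0.008244781368002796
```

View pics/s2c.png

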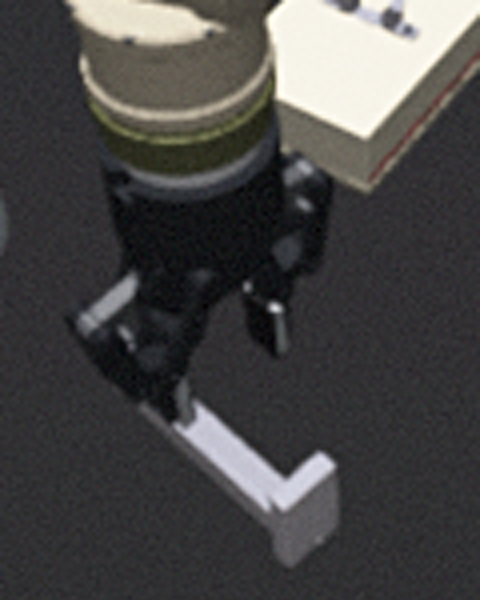

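The open fingers straddle the bolt bar and sit about 8 mm off in tool y, matching the computed correction. Descending and gripping.

Request:
step_arm(moves=[[[5,8,0],[0,0,-0.012],50],[[5,8,25],[0,0,-0.012],50],[[5,8,45],[0,0,-0.012],50],[[5,8,58],[0,0,-0.012],50],[[5,8,62],[0,0,-0.012],50],[[5,8,62],[0,0,-0.012],50]])

```text
clock: 4.53
tcp_pos: [0.544, 0.2638, 0.0062]
orientation: [-0.0, 0.101, 0.995, -0.0]
wrist_force: [-0.7, -0.3, 0.6]
finger_gap: 0.0499
grip_force: 0.0
```

Request:
step_arm(moves=[[[0,0,2],[0,0,0],30],[[0,0,2],[0,0,0],10],[[0,0,2],[0,0,0],10],[[0,0,2],[0,0,0],10],[[0,0,2],[0,0,0],10]], grip_force=70)

```text
clock: 4.95
tcp_pos: [0.5453, 0.2648, 0.0059]
orientation: [0.001, 0.1, 0.995, 0.0]
wrist_force: [-1.0, -2.1, 6.0]
finger_gap: 0.016
grip_force: 71.0
```

Request:
step_arm(moves=[[[0,0,-5],[0,0,0],10],[[0,0,-25],[0,0,0],10],[[0,0,-50],[0,0,0],10],[[0,0,-80],[0,0,0],10],[[0,0,-120],[0,0,0],10],[[0,0,-120],[0,0,0],10],[[0,0,-120],[0,0,0],10]])

```text
clock: 5.53
tcp_pos: [0.5459, 0.2656, 0.1271]
orientation: [0.003, 0.1, 0.995, 0.001]
wrist_force: [-0.6, 0.1, -4.0]
finger_gap: 0.0161
grip_force: 69.9
```

```bash
python3 - <<'E'
from h import *
a=snap('side','side3'); b=snap('top','top3')
M=np.zeros((560,800,3),np.uint8)
M[:,:440]=cv2.resize(a[200:340,210:320,::-1],(440,560),interpolation=cv2.INTER_CUBIC)
M[:450,445:795]=cv2.resize(b[175:265,185:255,::-1],(350,450),interpolation=cv2.INTER_CUBIC)
cv2.imwrite('pics/m3.png',M)
s=telemetry.get_state(); q=s['orientation'];print(s['tcp_pos'],np.degrees(2*np.arctan2(q[2],q[1])),s['wrist_force'],s['ft_torque'],s['finger_gap'])
E
```

```text
[0.54320417 0.26460188 0.12325148] 168.50133221980926 [-0.12278829  0.1450118  -4.68931148] [-0.02476967  0.05589866  0.03680875] 0.01588674308571468
```

View pics/m3.png

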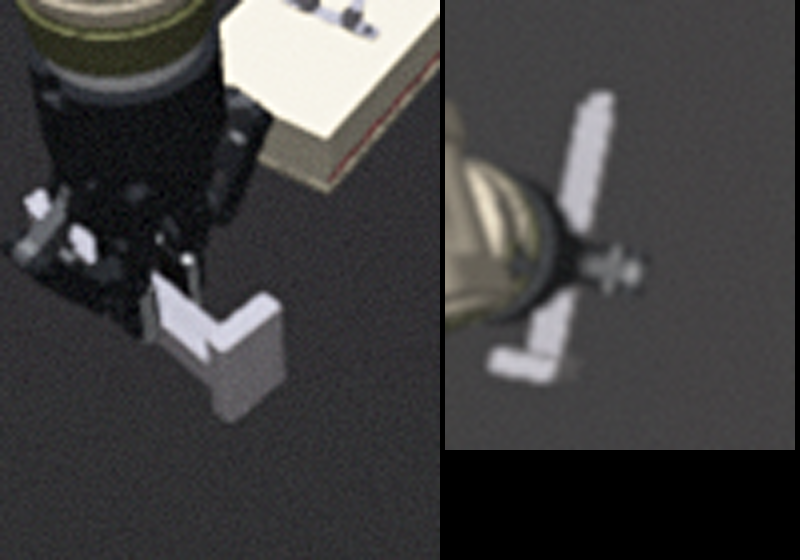

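The bolt is held level in both views. Tip at crop (600,93) and plate at (523,365) in the top view. I'll compute its pose in the hand and the move to the lay-down spot.

```bash
cat > hand.py <<'E'
from h import *
np.set_printoptions(precision=4,suppress=True)
T=cv2.imread('pics/top3.png').astype(float).max(2)
p=np.array([.5436,.2647,.1235]); y=np.radians(168.5); X=np.array([np.cos(y),np.sin(y)]);Y=np.array([np.sin(y),-np.cos(y)])
zt=p[2]-.006+.02
def axis(rows):
    q=[]
    for v in rows:
        row=T[v,204:226]; w=np.clip(row-70-25,0,None); q.append((204+(w*np.arange(22)).sum()/w.sum(),v))
    return np.array(q)
q=axis(range(199,216)); a=np.polyfit(q[:,1],q[:,0],1); print('res',np.std(q[:,0]-np.polyval(a,q[:,1])))
for v in(199,215):
    w=onz('top',np.polyval(a,v),v,zt)[:2]-p[:2]; print('axis tool xy',w@X,w@Y)
cr=lambda x,y:((x-445+.5)/5-.5+185,(y+.5)/5-.5+175)
w=onz('top',*cr(600,92),zt-.005)[:2]-p[:2]; print('tip tool',w@X,w@Y)
w=onz('top',*cr(523,365),zt+.036)[:2]-p[:2]; print('plate c tool',w@X,w@Y)
E
python3 hand.py
```

```text
res 0.08668368807360362
axis tool xy -0.0794714272350142 0.0017774699569692437
axis tool xy -0.03383059293917499 0.0014966349894716723
tip tool -0.09713335403035328 0.0029171031759861604
plate c tool 0.05766590042946085 0.0017285840893519703
```

I gripped too far back: lying in the forks, x = -17 of the bolt would fall on the rear fork. I'll set it down again and regrip 35 mm nearer the tip.

Request:
step_arm(moves=[[[0,0,30],[0,0,0],10],[[0,0,65],[0,0,0],10],[[0,0,95],[0,0,0],10],[[0,0,110],[0,0,0],10],[[0,0,116],[0,0,0],10],[[0,0,118],[0,0,0],10],[[0,0,118],[0,0,0],10],[[0,0,118],[0,0,0],10]])

```text
clock: 6.3
tcp_pos: [0.5404, 0.2637, 0.0052]
orientation: [-0.003, 0.1, 0.995, -0.001]
wrist_force: [-7.1, -2.0, 8.0]
finger_gap: 0.0162
grip_force: 73.0
```

Request:
step_arm(moves=[[[0,0,0],[0,0,0],40],[[0,0,0],[0,0,0],40],[[0,0,-2],[0,0,0],40],[[-12,0,-2],[0,0,0],40],[[-25,0,-2],[0,0,0],40],[[-35,0,-2],[0,0,0],40],[[-35,0,0],[0,0,0],40],[[-35,0,0],[0,0,0],40]])

```text
clock: 6.97
tcp_pos: [0.5786, 0.2575, 0.0056]
orientation: [-0.0, 0.101, 0.995, -0.0]
wrist_force: [-1.2, 0.4, 0.0]
finger_gap: 0.0401
grip_force: 0.0
```

Request:
step_arm(moves=[[[0,0,0],[0,0,0],20],[[0,0,0],[0,0,0],10],[[0,0,0],[0,0,0],10],[[0,0,0],[0,0,0],10],[[0,0,0],[0,0,0],10]], grip_force=90)

```text
clock: 7.38
tcp_pos: [0.5776, 0.2578, 0.0063]
orientation: [-0.0, 0.1, 0.995, -0.0]
wrist_force: [-1.6, -1.0, 0.8]
finger_gap: 0.0158
grip_force: 89.9
```

Request:
step_arm(moves=[[[0,0,-15],[0,0,0],10],[[0,0,-50],[0,0,0],10],[[0,-10,-85],[0,0,0.05],10],[[-10,-35,-110],[0,0,0.15],10],[[-25,-65,-120],[0,0,0.27],10],[[-40,-95,-120],[0,0,0.39],10],[[-55,-125,-120],[0,0,0.51],10],[[-70,-155,-120],[0,0,0.63],10]])

```text
clock: 8.05
tcp_pos: [0.6161, 0.0909, 0.1262]
orientation: [0.0, 0.406, 0.914, 0.0]
wrist_force: [0.4, 0.7, -3.0]
finger_gap: 0.0157
grip_force: 89.2
```

```bash
cat > go.py <<'E'
from h import *
import sys
t=np.array([float(v) for v in sys.argv[1:4]])
s=telemetry.get_state(); q=s['orientation'];y=2*np.arctan2(q[2],q[1]);p=s['tcp_pos'];d=t-p
print(s['clock'],p.round(4),'yaw',np.degrees(y).round(2),'F',s['wrist_force'].round(1),'gap',s['finger_gap'],'q',s['joint_pos'].round(2))
print('tool mm',(1000*np.array([d[:2]@[np.cos(y),np.sin(y)],d[:2]@[np.sin(y),-np.cos(y)],-d[2]])).round(1),'turn',round(y-np.radians(float(sys.argv[4])),3))
E
python3 go.py .6457 -.046 .125 90.5
```

```text
8.05 [0.6161 0.0909 0.1262] yaw 132.1 F [ 0.4  0.7 -3. ] gap 0.015703534559935246 q [ 0.02  0.45 -0.01  1.11 -0.    0.85]
tool mm [-121.4  -69.8    1.2] turn 0.726
```

Request:
step_arm(moves=[[[-30,-17,0],[0,0,0.12],10],[[-60,-35,0],[0,0,0.24],10],[[-90,-52,0],[0,0,0.36],10],[[-121,-70,0],[0,0,0.48],10],[[-121,-70,5],[0,0,0.6],10],[[-121,-70,10],[0,0,0.726],10],[[-121,-70,15],[0,0,0.726],10],[[-121,-70,15],[0,0,0.726],10]])

```text
clock: 8.72
tcp_pos: [0.6447, -0.0444, 0.1092]
orientation: [-0.001, 0.701, 0.713, -0.001]
wrist_force: [-0.2, 0.7, -4.5]
finger_gap: 0.0156
grip_force: 89.0
```

```bash
python3 - <<'E'
from h import *
a=snap('side','side4'); b=snap('top','top4')
M=np.zeros((600,800,3),np.uint8)
M[:285,:420]=cv2.resize(a[155:250,240:380,::-1],(420,285),interpolation=cv2.INTER_CUBIC)
M[290:,:800]=cv2.resize(b[168:230,250:410,::-1],(800,310),interpolation=cv2.INTER_CUBIC)
cv2.imwrite('pics/m4.png',M)
E
python3 go.py .6457 -.046 .11 90.5
```

```text
8.8167 [ 0.6454 -0.044   0.1106] yaw 91.01 F [-0.2 -0.9 -2.5] gap 0.015131355316381668 q [-0.19  0.51  0.04  1.1  -0.    1.36]
tool mm [-2.   0.3  0.6] turn 0.009
```

View pics/m4.png

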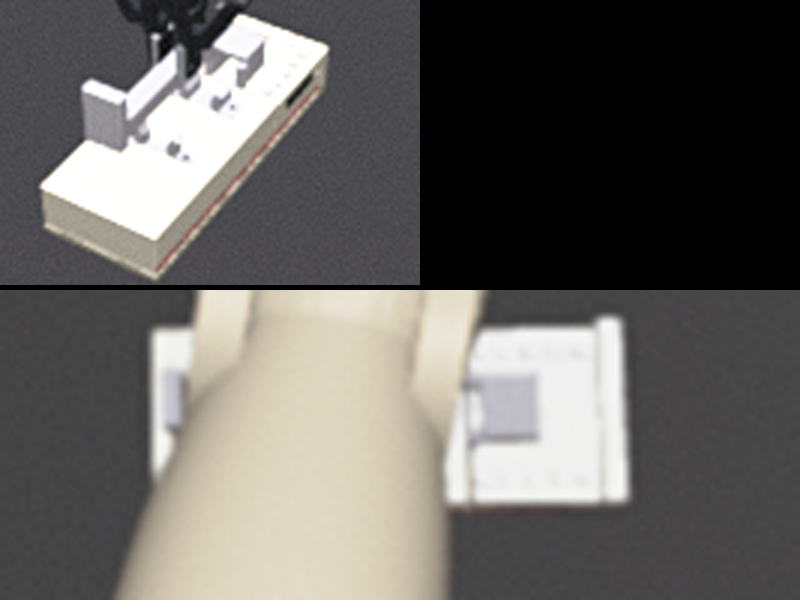

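The side view shows the bolt above both forks, parallel to the bolt line. In the top view only the plate (crop 163–185, 372–432) shows beside the arm, so I use its centre to check the lateral offset.

```bash
python3 - <<'E'
from h import *
cr=lambda x,y:((x+.5)/5-.5+250,(y-290+.5)/5-.5+168)
for z in(.155,.16,.165): print(z,onz('top',*cr(174,402),z).round(4))
T=cv2.imread('pics/top4.png').astype(float).max(2)
print(T[180:200,284].astype(int),T[180:200,285].astype(int)); print(T[190,278:292].astype(int))
# keeper centre for reference
print(onz('top',*cr(505,406),.08).round(4))
# side: plate top-back edge corners (z .16)
cs=lambda x,y:((x+.5)/3-.5+240,(y+.5)/3-.5+155)
print(two(cs(104,87),cr(174,402)))
E
```

```text
0.155 [0.6414 0.0525 0.155 ]
0.16 [0.6407 0.0521 0.16  ]
0.165 [0.64   0.0517 0.165 ]
[241 240 237 224 207 201 204 202 203 204 205 205 205 203 184 137 140 178
 191 186] [241 241 239 227 203 186 184 184 186 184 187 190 190 191 172 128 117 136
 146 150]
[ 65  79 159 227 223 210 205 187 146 142 151 149 158 169]
[ 0.6454 -0.1378  0.08  ]
(array([0.64098451, 0.05227004, 0.16269169]), np.float64(0.0015255012240421673))
```

Request:
step_arm(moves=[[[-5,0,0],[0,0,0.009],10],[[-5,0,12],[0,0,0.009],10],[[-5,0,24],[0,0,0.009],10],[[-5,0,32],[0,0,0.009],10],[[-5,0,38],[0,0,0.009],10],[[-5,0,42],[0,0,0.009],10],[[-5,0,45],[0,0,0.009],10],[[-5,0,45],[0,0,0.009],10]])

```text
clock: 9.48
tcp_pos: [0.6458, -0.0495, 0.0658]
orientation: [-0.0, 0.705, 0.709, -0.0]
wrist_force: [-0.1, -0.9, -3.6]
finger_gap: 0.0152
grip_force: 89.1
```

Request:
step_arm(moves=[[[0,0,3],[0,0,0],10],[[0,0,6],[0,0,0],10],[[0,0,8],[0,0,0],10],[[0,0,9],[0,0,0],10],[[0,0,10],[0,0,0],10],[[0,0,10],[0,0,0],10]])

```text
clock: 9.98
tcp_pos: [0.646, -0.0497, 0.0563]
orientation: [-0.0, 0.705, 0.709, -0.0]
wrist_force: [-2.4, -0.8, -2.7]
finger_gap: 0.0157
grip_force: 89.2
```

Request:
step_arm(moves=[[[0,0,1],[0,0,0],10],[[0,0,2],[0,0,0],10],[[0,0,2],[0,0,0],10]])

```text
clock: 10.23
tcp_pos: [0.646, -0.0497, 0.0562]
orientation: [0.0, 0.705, 0.709, 0.0]
wrist_force: [-5.7, -1.3, 8.2]
finger_gap: 0.0155
grip_force: 90.7
```

Request:
step_arm(moves=[[[0,0,0],[0,0,0],40],[[0,0,0],[0,0,0],40],[[0,0,-2],[0,0,0],40],[[0,0,-20],[0,0,0],40],[[0,0,-50],[0,0,0],40],[[0,0,-85],[0,0,0],40],[[0,0,-110],[0,0,0],20],[[40,0,-110],[0,0,0],0]])

```text
clock: 10.9
tcp_pos: [0.6508, -0.0157, 0.1714]
orientation: [0.006, 0.708, 0.706, 0.003]
wrist_force: [1.0, 0.5, 1.6]
finger_gap: 0.0165
grip_force: 0.0
```

Request:
step_arm(moves=[[[35,0,0],[0,0,0],0],[[70,0,0],[0,0,0],0],[[105,0,0],[0,0,0],0],[[105,0,0],[0,0,0],0]])

```text
clock: 11.23
tcp_pos: [0.6454, 0.1016, 0.1648]
orientation: [-0.0, 0.703, 0.711, 0.001]
wrist_force: [0.9, -1.2, -0.9]
finger_gap: -0.0002
grip_force: 0.0
```

```bash
python3 - <<'E'
from h import *
a=snap('side','side5'); b=snap('top','top5')
M=np.zeros((600,800,3),np.uint8)
M[:285,:420]=cv2.resize(a[155:250,240:380,::-1],(420,285),interpolation=cv2.INTER_CUBIC)
M[290:,:800]=cv2.resize(b[168:230,250:410,::-1],(800,310),interpolation=cv2.INTER_CUBIC)
cv2.imwrite('pics/m5.png',M)
E
python3 go.py .6445 .085 .065 90.5
```

```text
11.3333 [0.6457 0.0971 0.1645] yaw 90.47 F [-0.1  0.3 -0.9] gap -0.0001293788857682495 q [ 0.03  0.49  0.14  1.23 -0.    1.59]
tool mm [-12.1  -1.3  99.5] turn -0.001
```

View pics/m5.png

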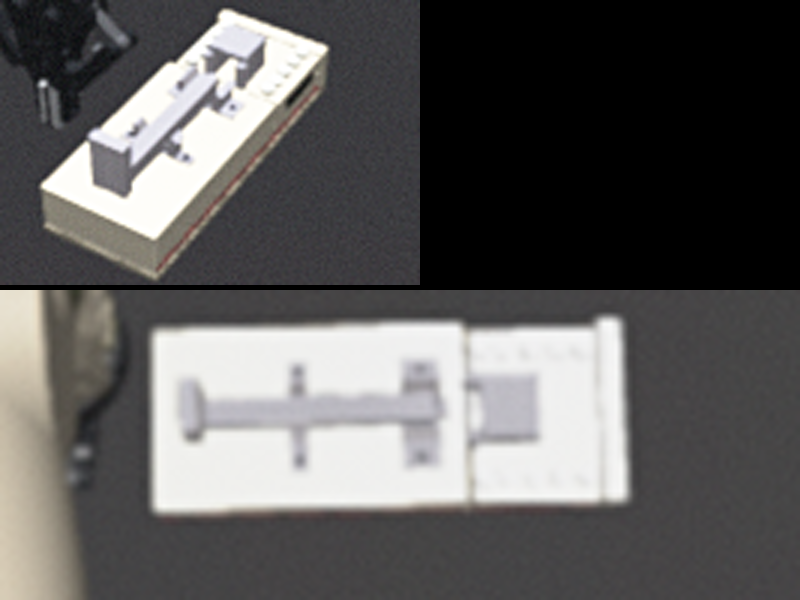

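The bolt lies in both forks, with its tip (col 443) short of the keeper flares (col 467) by roughly 14 mm, free of the gripper. Now I go down behind the plate and push.

Request:
step_arm(moves=[[[0,-1,35],[0,0,0],0],[[0,-1,70],[0,0,0],0],[[0,-1,98],[0,0,0],0],[[-12,-1,98],[0,0,0],0],[[-22,-1,98],[0,0,0],0],[[-27,-1,98],[0,0,0],0],[[-31,-1,98],[0,0,0],0],[[-35,-1,98],[0,0,0],0]])

```text
clock: 12.0
tcp_pos: [0.6464, 0.0596, 0.0689]
orientation: [0.001, 0.706, 0.708, 0.002]
wrist_force: [-0.2, 4.5, 2.3]
finger_gap: 0.0
grip_force: 1.9
```

Request:
step_arm(moves=[[[-4,0,0],[0,0,0],0],[[-8,0,0],[0,0,0],0],[[-12,0,0],[0,0,0],0],[[-16,0,0],[0,0,0],0],[[-20,0,0],[0,0,0],0]])

```text
clock: 12.42
tcp_pos: [0.6453, 0.0409, 0.0672]
orientation: [0.0, 0.705, 0.709, 0.001]
wrist_force: [0.4, 5.7, 6.1]
finger_gap: 0.0002
grip_force: 2.6
```

Request:
step_arm(moves=[[[-4,0,0],[0,0,0],0],[[-8,0,0],[0,0,0],0],[[-12,0,0],[0,0,0],0],[[-16,0,0],[0,0,0],0],[[-19,0,0],[0,0,0],0],[[-21,0,0],[0,0,0],0],[[-21,0,0],[0,0,0],0]])

```text
clock: 13.0
tcp_pos: [0.6453, 0.0195, 0.0672]
orientation: [0.0, 0.705, 0.709, 0.001]
wrist_force: [-0.1, 3.9, 6.3]
finger_gap: -0.0001
grip_force: 1.9
```

Request:
step_arm(moves=[[[-2,0,0],[0,0,0],0],[[-4,0,0],[0,0,0],0],[[-6,0,0],[0,0,0],0],[[-8,0,0],[0,0,0],0],[[-8,0,0],[0,0,0],0]])

```text
clock: 13.42
tcp_pos: [0.6453, 0.0128, 0.0672]
orientation: [-0.0, 0.705, 0.709, 0.002]
wrist_force: [0.3, 8.0, 5.8]
finger_gap: -0.0001
grip_force: 4.3
```

Request:
step_arm(moves=[[[-1,0,0],[0,0,0],0],[[-2,0,0],[0,0,0],0],[[-3,0,0],[0,0,0],0],[[-3,0,0],[0,0,0],0]])

```text
clock: 13.75
tcp_pos: [0.6453, 0.0128, 0.0673]
orientation: [-0.002, 0.704, 0.71, 0.003]
wrist_force: [0.0, 17.6, 6.8]
finger_gap: 0.0
grip_force: 8.4
```

Request:
step_arm(moves=[[[3,0,0],[0,0,0],0],[[15,0,0],[0,0,0],0],[[50,0,0],[0,0,0],0],[[85,0,-20],[0,0,0],0],[[110,0,-55],[0,0,0],0],[[120,0,-90],[0,0,0],0],[[120,0,-90],[0,0,0],0]])

```text
clock: 14.33
tcp_pos: [0.6471, 0.1315, 0.1634]
orientation: [0.004, 0.704, 0.71, 0.004]
wrist_force: [1.6, 0.0, 1.8]
finger_gap: 0.0003
grip_force: 0.0
```

```bash
python3 - <<'E'
from h import *
a=snap('side','side6'); b=snap('top','top6')
M=np.zeros((600,800,3),np.uint8)
M[:285,:420]=cv2.resize(a[155:250,240:380,::-1],(420,285),interpolation=cv2.INTER_CUBIC)
M[290:,:800]=cv2.resize(b[168:230,250:410,::-1],(800,310),interpolation=cv2.INTER_CUBIC)
M[:285,430:800]=cv2.resize(b[120:280,195:480,::-1],(370,285))
cv2.imwrite('pics/m6.png',M)
E
```

```text
(no output)
```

View pics/m6.png

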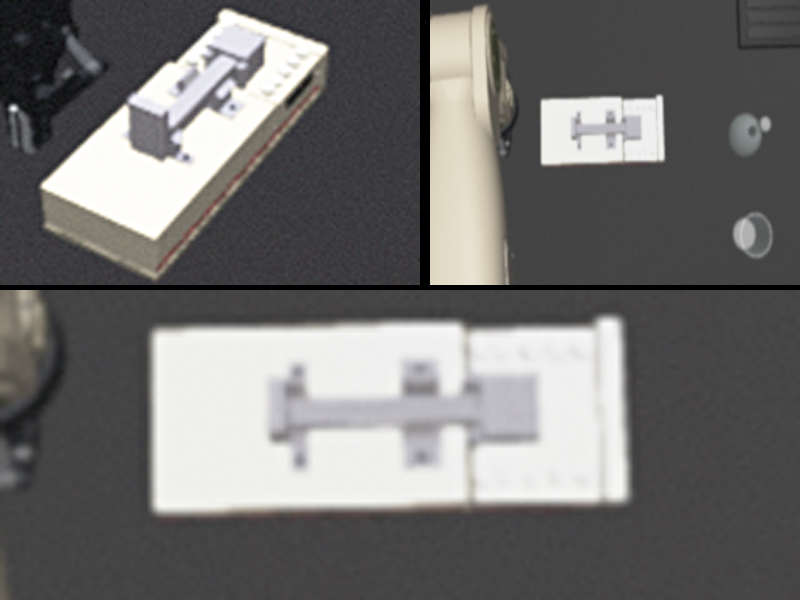

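The plate sits against the rear fork (col ~290), the bar runs into the keeper (col 480 on), the tray is flush, and the flask and beaker in view have not moved.

```bash
python3 -c "
from workcell import env
print(env.hand_in())"
```

```text
the job is handed in; nothing more can be done
None
```

The tray is fully home, and the bolt was laid in the forks, released, then pushed into the keeper until its end plate met the rear fork. The job was handed in at about 14 s; flask_b and the beaker were undisturbed in the last picture, and flask_a, out of that view behind the arm, never had contact.

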